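# Tuck the retaining flap of a circuit-board carrier

### The job

Close the loaded board carrier with a fingertip: push its orange sprung flap over from upright until it lies flat across the boards, keep it pressed down and push it by its white rib until its free edge is tucked all the way beneath the blue retaining lip and stays there by itself. Only touch and push, gently: do not lift, tip or shove the carrier away from its place, and leave the other things on the bench alone.

Things in the scene. Friction and masses are not known exactly. Their poses are not given: they have to be found in the camera images.
- carrier: loose, heavy (1.6 kg) open black box with five green circuit boards standing in it, 150 (x) x 130 (y) mm, far wall top at 61 mm. Origin: centre of underside, z up. The orange flap hinges at its -x end (axis along y) and folds over towards +x, where the blue lip is. Black cheeks (tops at 74 mm) flank the flap at x -75..-39, y +-59 mm. A sideways push over about 8 N shifts the carrier
- flap (a joint): angle of the orange flap (rad): 0 = flat (a stop), 1.57 = upright, at most 1.95 (leaning to -x). Rigid plate 100 mm wide, 3 mm thick, reaching 116 mm from its hinge axis. Flat, its upper face is at carrier z = 65.5 mm. Its outer face (upper when flat, facing -x when upright) bears the rib: fold it by pushing that face from the -x side
- flap_slide (a joint): how far the hinge has slid in its slots along carrier +x (m): 0 = back, 0.020 = fully forward (stops at both). Stiff: moves only when pushed along with over about 3 N, and stays where left. With the flap flat its free edge is 8 mm short of the lip's edge at 0, and 12 mm beneath the lip at 0.020
- flap_hinge (a point): middle of the flap's hinge axis, at carrier x = -66 mm plus flap_slide, z = 64 mm; axes as the carrier's. A weak spring (0.06 N m/rad, at rest near upright) keeps the flap up: holding it flat takes about 2 N pressed 50 mm from this axis; let go untucked, it springs back up part way
- rib_foot (a point): foot of the white push rib's hinge-side face, on the flap's outer face, mid-width, 59 mm from the hinge axis. The rib is 80 mm long (across the flap), 6 mm thick, 8 mm high; the clear strip between hinge and rib takes a fingertip. x points from hinge to free edge, z out of the outer face
- flap_edge (a point): middle of the flap's free edge, mid-thickness, 116 mm from the hinge axis; x from hinge to edge, z out of the outer face
- lip_edge (a point): middle of the lower front edge of the fixed blue lip, at carrier x = 58 mm, z = 69.5 mm; axes as the carrier's. The lip is 104 mm wide, 3.5 mm thick (top at 73 mm) and reaches 17 mm to +x from here, joined to a web behind. With the flap flat there are 4 mm between its upper face and the lip's underside
- spool: grey solder-wire spool, 54 mm across, 44 mm tall, standing; origin at the centre of its underside. Leave it alone
- driver: red-handled screwdriver, 170 mm long, lying; origin at the centre of its underside, its x axis along it. Leave it alone
- parts_bin: small open yellow parts bin, 100 x 75 x 50 mm; origin at the centre of its underside. Leave it alone
- flux: white bottle with red cap, 38 mm across, 85 mm tall; origin at the centre of its underside. Leave it alone
- meter: yellow multimeter lying on its back, 150 x 75 x 35 mm; origin at the centre of its underside. Leave it alone
- mug: blue mug, 80 mm across, 90 mm tall; origin at the centre of its underside. Leave it alone
Mind the look-alikes: they are no part of the job. What is shaped like the carrier but pink is not meant.

How it is judged:
By the outcome, as a careful person would: the job done as asked, in the order asked, and still so for the second after the job is handed in, with the robot touching nothing.
It also fails if it takes over 38 s, if anything falls off the work surface, if the arm or the gripper's body presses on something with over 40 N, if the wrist force passes 120 N, or if a joint passes its speed limit or range.

### The arm

A 6-joint arm with a two-finger parallel gripper is mounted at the origin on the work surface. World frame = base frame: x ahead of the robot, y to its left, z up, the work surface at z = 0. Lengths are in m, angles in rad, forces in N, time in s.
With the tool pointing down it reaches from about 0.225 to 0.725 m from the base axis. Payload 3.1 kg.
Tool frame: the origin (TCP) lies midway between the tips of the shut fingers; the grasp point (between the pads) lies 19 mm behind it (robot.grip_depth is the distance from the TCP to the grasp point, in m); z points along the fingers, y is the direction in which the jaws open and shut (so a half turn about z gives the same grasp; the last joint's range is limited). The gripper opens to 85 mm and grips with 20 to 120 N. Pads are 22 mm wide; open, the fingers measure 114 mm over their backs; the gripper's body (76 mm by 85 mm) begins 54 mm behind the grasp point. The pads swing forward as they close: fully open they stand 13 mm farther back than shut.
Start: joints at [-1.364, 0.048, 0.099, 1.622, 0, 1.443], TCP at [0.172, -0.496, 0.231] pointing down, gripper open.
Joint ranges: [-2.91, 2.91], [-0.99, 1.94], [-1.21, 1.42], [-2.12, 2.29], [-1.49, 1.47], [-3.14, 3.14]. Speed limits (rad/s): [2.79, 2.79, 3.14, 3.14, 3.14, 3.14].

### API

Orientations are given as a rotation vector (axis times angle).
In Python, from rig import readout, optics, sign_off, finder, robot gives the robot as it stands.
- The arm moves only by the shell command python3 -m creep 'ROWS' [FORCE]. ROWS is JSON, a list of rows, each an object with "dr": the turn, a rotation vector about the tool's x, y, z in degrees, a list of three; "xyz": the shift along the tool's x, y, z in mm, a list of three; "jaw": the opening, from 0 (shut) to 1 (fully open). A call has 1 to 20 rows; each row shifts and turns the pose as measured when the row begins, along the tool's axes as they then stand; what a row does not reach is not made up. A row lasts 1/8 s, in which the tool goes at most 62.5 mm and 10.7 degrees, less where a joint would pass 70% of its speed; a pose out of reach is approached as far as the arm can. A call is refused whole if a number of a shift passes 62.5 or a number of a turn 10.7, either way. A call with a gripper value outside its range is refused whole. The fingers move at their own pace and stop on an object; FORCE is the grip in N (left out, the last holds). Time passes only in rows, so rows that do not move let the fingers close. It gives the time, the measured TCP pose, the force and the opening at its end, in the units of the state.
- readout.sense(): the state, without advancing time (a new reading comes with each control period).
- optics.camera(name): name is "scene" or "top" or "wrist"; returns (picture, depth): 480x640x3 uint8, red, green, blue; 480x640 float32, m along the optical axis (not along the pixel's ray), 0 where there is no reading.
- optics.get_calibration(name): a dict with "camera_matrix" (3x3 intrinsics, pixels), "rvec" (rotation vector, rad) and "tvec" (3), from world to camera coordinates, as OpenCV has them. Camera axes: x right, y down, z forward; pixel columns grow to the right and rows downward; lengths in m; the calibration is good to about 2 mm. A picture is of the moment at which its call begins: read the wrist's pose just before it. get_calibration takes no time and is no camera call; for the wrist camera it gives the pose at the moment of the call.
- sign_off(): hands the job in, once; it reports no verdict.
Trained networks look in the newest picture that a camera, given by its name, has taken for a name from the list of things; names that differ only in an ending like _2 or _b are one class to them, and where a whole thing is asked for, a point or a joint stands for the part that bears it (a point fixed in the world has none). Each returns a list of dicts, best first, with "score" (0 to 1); they miss things now and then, are a little off and sometimes report something else, mostly with a low value. They report only what shows in the picture. A call takes as long as a camera call. They do not tell look-alikes from the thing itself.
- finder.find_in(camera, query): "position" ([x, y, z] in m, in world coordinates, good to about 4 mm: the middle of the surface that is visible of it).
- finder.place_of(camera, query): "position" ([x, y, z] in m, in world coordinates, good to about 4 mm: a listed point, or the origin of a listed thing).
The state is a dict: "time": time; "joint_positions": joint angles; "qd": joint speeds; "effort": joint torques, N m; "tcp_pos": TCP position; "tcp_rot": TCP orientation; "ft_force": force on the tool from outside, world axes, zero at the start; "torque": the same for the moment, N m; "opening": opening from 0.0 (shut) to 1.0 (fully open).
Only numpy, scipy, OpenCV 4.12 (cv2) and the standard library are available. Lean on these libraries where they do the work, as an engineer would, in place of code of your own. Each camera call takes 0.05 s, during which the arm holds its last target. There are 200 camera calls.

## Working session

There is one attempt and no reset: what is moved stays moved. The work goes in short steps, Python scripts to look and compute and a shell command to move; the robot and the scene stay as the last step left them, time stands still between calls to the robot, and variables do not carry over. Pictures are saved under pics/ and viewed, about 8 in all and at most 12, crops included, and the job is handed in when it is done.

```bash
ls; mkdir -p pics; cat > h.py <<'E'
import numpy as np, cv2
from rig import readout, optics, sign_off, finder, robot
def proj(cam,P):
    c=optics.get_calibration(cam)
    return cv2.projectPoints(np.array(P,float).reshape(-1,3),np.array(c['rvec']),np.array(c['tvec']),np.array(c['camera_matrix']),None)[0].reshape(-1,2)
def cloud(cam,depth):
    c=optics.get_calibration(cam);K=np.array(c['camera_matrix']);R=cv2.Rodrigues(np.array(c['rvec']))[0]
    v,u=np.mgrid[:480,:640];X=np.stack([(u-K[0,2])/K[0,0]*depth,(v-K[1,2])/K[1,1]*depth,depth],-1)
    return (X-np.array(c['tvec']).ravel())@R
def save(n,im,s=1): cv2.imwrite('pics/'+n+'.png',cv2.resize(im[:,:,::-1],None,fx=s,fy=s,interpolation=cv2.INTER_CUBIC))
E
python3 - <<'E'
from h import *
a,_=optics.camera('scene');b,_=optics.camera('top')
save('s0',np.vstack([a,b]),0.62)
for cam in('scene','top'):
  for q in('carrier','flap','flap_hinge','lip_edge','flap_edge','rib_foot'):
    for r in finder.place_of(cam,q)if q!='flap' else finder.find_in(cam,q):
      p=r['position'];print(cam,q,round(r['score'],2),np.round(p,3),np.round(proj(cam,p)[0]))
print(readout.sense()['time'],readout.sense()['tcp_rot'])
E
```

```text
pics
scene carrier 0.92 [ 0.552 -0.033  0.003] [319. 261.]
scene carrier 0.59 [ 0.401 -0.55  -0.004] [184. 197.]
scene flap 0.79 [ 0.408 -0.542  0.067] [181. 179.]
scene flap 0.72 [ 0.488 -0.071  0.126] [315. 204.]
scene flap 0.26 [ 0.51  -0.044  0.055] [321. 234.]
scene flap 0.19 [ 0.49  -0.062  0.12 ] [318. 207.]
scene flap_hinge 0.86 [ 0.498 -0.062  0.066] [317. 227.]
scene flap_hinge 0.66 [ 0.358 -0.506  0.064] [201. 175.]
scene lip_edge 0.98 [ 0.604 -0.005  0.07 ] [323. 254.]
scene lip_edge 0.7 [ 0.448 -0.584  0.068] [162. 182.]
scene flap_edge 0.94 [ 0.479 -0.072  0.178] [316. 184.]
scene flap_edge 0.94 [ 0.444 -0.587  0.064] [162. 182.]
scene flap_edge 0.54 [0.63  0.439 0.   ] [513. 333.]
scene rib_foot 0.84 [ 0.484 -0.065  0.126] [318. 204.]
scene rib_foot 0.62 [ 0.398 -0.546  0.063] [183. 178.]
scene rib_foot 0.15 [ 0.637 -0.409 -0.002] [177. 248.]
top carrier 0.9 [ 0.406 -0.548  0.001] [519. 316.]
top carrier 0.89 [ 0.554 -0.034  0.003] [312. 259.]
top flap 0.67 [ 0.487 -0.067  0.138] [326. 284.]
top flap 0.61 [ 0.405 -0.543  0.063] [526. 317.]
top flap_hinge 0.93 [ 0.355 -0.503  0.064] [510. 338.]
top flap_hinge 0.65 [ 0.499 -0.061  0.065] [323. 280.]
top lip_edge 0.84 [ 0.449 -0.591  0.065] [545. 298.]
top lip_edge 0.64 [ 0.602 -0.003  0.068] [298. 237.]
top flap_edge 0.91 [ 0.44  -0.585  0.06 ] [542. 302.]
top flap_edge 0.84 [ 0.479 -0.077  0.178] [330. 287.]
top rib_foot 0.93 [ 0.4   -0.546  0.067] [527. 319.]
top rib_foot 0.91 [ 0.49  -0.066  0.12 ] [325. 283.]
top rib_foot 0.46 [ 0.636 -0.168  0.   ] [365. 225.]
0.7 [3.09756881e+00 5.23417133e-01 3.61543823e-05]
```

View pics/s0.png

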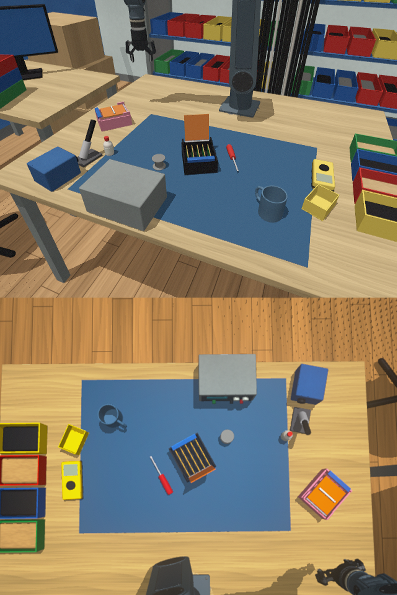

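The black carrier with the upright orange flap is near (195,150) in the scene half of the picture and (192,457) in the top half, at world (0.55,-0.03). The look-alike, with pink walls and its flap already down, is at (115,117) and (325,494), at world (0.40,-0.55). The black one fits the description. I'll confirm it in a crop and fit the pose.

```bash
python3 - <<'E'
from h import *
out=[]
for cam in('scene','top'):
  a,d=optics.camera(cam);P=cloud(cam,d)
  hsv=cv2.cvtColor(a,cv2.COLOR_RGB2HSV)
  near=(np.hypot(P[...,0]-.55,P[...,1]+.035)<.13)&(d>0)
  o=near&(hsv[...,0]>5)&(hsv[...,0]<18)&(hsv[...,1]>120)&(P[...,2]>.07)
  b=near&(hsv[...,0]>95)&(hsv[...,0]<125)&(hsv[...,1]>120)&(P[...,2]>.062)&(P[...,2]<.08)
  for n,m in(('flap',o),('lip',b)):
    Q=P[m]
    if len(Q)<10: print(cam,n,len(Q));continue
    c=Q.mean(0);s,V=np.linalg.svd(Q-c,full_matrices=False)[1:]
    print(cam,n,len(Q),np.round(c,4),'V',np.round(V,2).tolist(),'z',np.round(np.percentile(Q[:,2],[2,98]),3),'yaw long',np.degrees(np.arctan2(V[0,1],V[0,0])).round(1),
      'yaw nrm',np.degrees(np.arctan2(V[2,1],V[2,0])).round(1))
  out.append(a[140:300,240:400] if cam=='scene' else a[180:340,240:400])
save('c1',np.hstack(out),2.4)
E
```

```text
scene flap 1606 [ 0.4881 -0.0655  0.1263] V [[0.16, 0.07, -0.98], [0.47, -0.88, 0.01], [0.87, 0.47, 0.17]] z [0.073 0.178] yaw long 23.6 yaw nrm 28.2
scene lip 363 [0.6144 0.0023 0.0707] V [[0.47, -0.88, 0.0], [-0.81, -0.43, 0.39], [0.34, 0.18, 0.92]] z [0.062 0.076] yaw long -62.2 yaw nrm 27.9
top flap 368 [ 0.4877 -0.0658  0.1364] V [[-0.21, 0.0, 0.98], [-0.45, 0.88, -0.1], [0.87, 0.47, 0.19]] z [0.08  0.179] yaw long 179.7 yaw nrm 28.3
top lip 310 [6.129e-01 4.000e-04 7.170e-02] V [[-0.47, 0.88, 0.0], [0.88, 0.47, 0.07], [0.06, 0.03, -1.0]] z [0.065 0.078] yaw long 117.9 yaw nrm 30.9
```

View pics/c1.png

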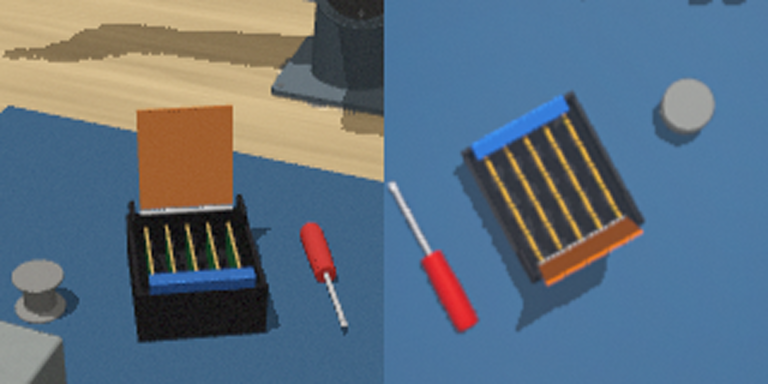

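```bash
python3 -m creep '[{"dr":[0,0,0],"xyz":[42,-32,0],"jaw":0},{"dr":[0,0,0],"xyz":[42,-32,0],"jaw":0},{"dr":[0,0,0],"xyz":[42,-32,0],"jaw":0},{"dr":[0,0,0],"xyz":[42,-32,0],"jaw":0},{"dr":[0,0,0],"xyz":[42,-32,0],"jaw":0},{"dr":[0,0,0],"xyz":[42,-32,0],"jaw":0},{"dr":[0,0,0],"xyz":[42,-32,0],"jaw":0},{"dr":[0,0,0],"xyz":[30,-25,0],"jaw":0},{"dr":[0,0,0],"xyz":[0,0,0],"jaw":0}]' 20
```

```text
time: 1.92
tcp_pos: [0.404, -0.1457, 0.2314]
tcp_rot: [3.095, 0.518, 0.007]
ft_force: [-0.6, 0.9, 0.2]
opening: 0.001
```

Confirmed: a black box with green boards, its flap upright at (185,160) in the crop and its blue lip at (200,278). The fit puts the carrier at about (0.555,-0.030), yaw 28°, with the flap leaning back about 10°. Next I yaw the tool and tilt it.

```bash
python3 -m creep '[{"dr":[0,0,-9],"xyz":[0,0,0],"jaw":0},{"dr":[0,0,0],"xyz":[25,-32,0],"jaw":0},{"dr":[0,10,0],"xyz":[0,0,0],"jaw":0},{"dr":[0,10,0],"xyz":[0,0,0],"jaw":0},{"dr":[0,10,0],"xyz":[0,0,0],"jaw":0},{"dr":[0,10,0],"xyz":[0,0,0],"jaw":0},{"dr":[0,10,0],"xyz":[0,0,0],"jaw":0},{"dr":[0,0,0],"xyz":[0,0,0],"jaw":0}]'
cat >> h.py <<'E'
from scipy.spatial.transform import Rotation as Rn
O=np.array([.5547,-.030,0]);C=Rn.from_euler('z',28,degrees=True)
def st():
    s=readout.sense();R=Rn.from_rotvec(s['tcp_rot']);p=np.array(s['tcp_pos'])
    A=C.inv()*R;M=A.as_matrix()
    print('t',s['time'],'carrier-frame tcp mm',np.round(C.inv().apply(p-O)*1000,1),'tool x',np.round(M[:,0],2),'y',np.round(M[:,1],2),'z',np.round(M[:,2],2),'F',np.round(C.inv().apply(s['ft_force']),1),'q',np.round(s['joint_positions'],2))
    return A,C.inv().apply(p-O)*1000
def to(*t):
    A,p=st();print('tool shift to',t,np.round(A.inv().apply(np.array(t)-p),1))
E
python3 -c "
from h import *
to(-135,0,112)"
```

```text
time: 2.92
tcp_pos: [0.4115, -0.1068, 0.2316]
tcp_rot: [-2.58, -0.666, -1.248]
ft_force: [-0.4, 0.2, 0.2]
opening: 0.002
t 2.925 carrier-frame tcp mm [-162.5   -0.6  231.6] tool x [0.62 0.02 0.78] y [ 0.01 -1.    0.02] z [ 0.78 -0.   -0.62] F [-0.3  0.3  0.2] q [-1.08 -0.6  -0.65  1.51  0.9   1.56]
tool shift to (-135, 0, 112) [-76.2  -2.3  96.1]
```

```bash
python3 -m creep '[{"dr":[0,0,0],"xyz":[-25,-1,32],"jaw":0},{"dr":[0,0,0],"xyz":[-25,0,32],"jaw":0},{"dr":[0,0,0],"xyz":[-25,0,32],"jaw":0},{"dr":[0,0,0],"xyz":[0,0,0],"jaw":0}]'
python3 - <<'E'
from h import *
to(-92,0,112)
a,_=optics.camera('scene');w,_=optics.camera('wrist')
save('p2',np.hstack([cv2.resize(a[100:320,200:440],(480,440)),cv2.resize(w,(480,360))[:,:] if 0 else cv2.copyMakeBorder(cv2.resize(w,(480,360)),0,80,0,0,0)]),.8)
E
```

```text
time: 3.42
tcp_pos: [0.4395, -0.099, 0.1152]
tcp_rot: [-2.595, -0.675, -1.245]
ft_force: [-0.6, -0.2, -0.4]
opening: -0.001
t 3.425 carrier-frame tcp mm [-134.1   -6.8  115.2] tool x [0.63 0.03 0.78] y [ 0.01 -1.    0.03] z [ 0.78 -0.01 -0.63] F [-0.6  0.1 -0.4] q [-0.98 -0.56 -0.86  1.13  0.88  1.72]
tool shift to (-92, 0, 112) [24.3 -6.7 34.6]
```

View pics/p2.png

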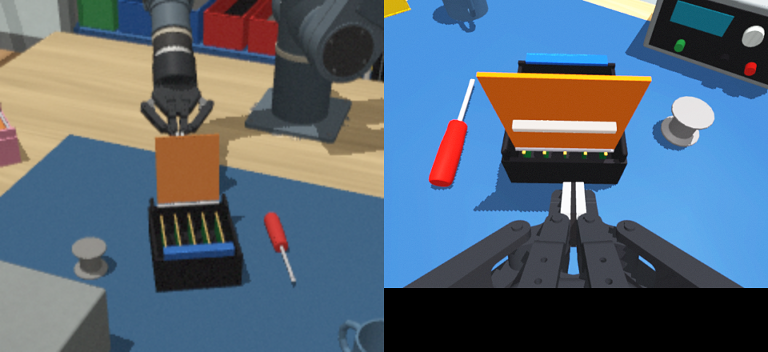

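The fingers are slim and centred behind the flap, which shows its rib in the wrist view at (565,127). Now I close in to about 10 mm short of contact.

```bash
python3 -m creep '[{"dr":[0,0,0],"xyz":[8,-3.5,21],"jaw":0},{"dr":[0,0,0],"xyz":[8,-3.5,21],"jaw":0},{"dr":[0,0,0],"xyz":[0,0,0],"jaw":0}]'
python3 - <<'E'
from h import *
to(-74.5,0,101.5)
c=optics.get_calibration('wrist');R=cv2.Rodrigues(np.array(c['rvec']))[0]
print('cam',np.round(C.inv().apply(-R.T@np.array(c['tvec']).ravel()-O)*1000))
E
```

```text
time: 3.9
tcp_pos: [0.4804, -0.0799, 0.1153]
tcp_rot: [-2.603, -0.688, -1.266]
ft_force: [0.2, -0.5, -0.2]
opening: -0.002
t 3.9 carrier-frame tcp mm [-89.1  -9.1 115.3] tool x [0.63 0.04 0.78] y [ 0.   -1.    0.05] z [ 0.78 -0.03 -0.63] F [-0.1 -0.5 -0.2] q [-0.84 -0.58 -0.88  0.93  0.85  1.94]
tool shift to (-74.5, 0, 101.5) [-1.2 -9.8 19.7]
cam [-147.   -2.  270.]
```

```bash
python3 -m creep '[{"dr":[0,0,0],"xyz":[-14,-7,5],"jaw":0},{"dr":[0,0,0],"xyz":[0,0,0],"jaw":0}]'
python3 - <<'E'
from h import *
to(-74.5,0,101.5)
E
```

```text
time: 4.15
tcp_pos: [0.4732, -0.0784, 0.1031]
tcp_rot: [-2.605, -0.691, -1.269]
ft_force: [0.4, 0.5, -0.0]
opening: -0.001
t 4.15 carrier-frame tcp mm [-94.6  -4.5 103.1] tool x [0.63 0.04 0.78] y [ 0.   -1.    0.05] z [ 0.78 -0.03 -0.63] F [ 0.5  0.2 -0. ] q [-0.85 -0.59 -0.91  0.92  0.85  1.92]
tool shift to (-74.5, 0, 101.5) [11.6 -4.5 16.5]
```

```bash
python3 -m creep '[{"dr":[0,0,0],"xyz":[4,-2,6],"jaw":0},{"dr":[0,0,0],"xyz":[4,-2,6],"jaw":0},{"dr":[0,0,0],"xyz":[4,-2,6],"jaw":0},{"dr":[0,0,0],"xyz":[0,0,0],"jaw":0}]'
python3 - <<'E'
from h import *
to(-58.6,0,99)
E
```

```text
time: 4.65
tcp_pos: [0.4906, -0.0634, 0.1013]
tcp_rot: [-2.607, -0.688, -1.27]
ft_force: [1.0, 0.2, -0.6]
opening: 0.006
t 4.65 carrier-frame tcp mm [-72.3   0.6 101.3] tool x [0.63 0.04 0.78] y [ 0.   -1.    0.06] z [ 0.78 -0.03 -0.63] F [ 1.  -0.3 -0.6] q [-0.77 -0.6  -0.93  0.84  0.82  2.03]
tool shift to (-58.6, 0, 99) [ 6.8  0.5 12.1]
```

```bash
python3 -m creep '[{"dr":[0,0,0],"xyz":[3.5,0,6],"jaw":0},{"dr":[0,0,0],"xyz":[3.5,0,6],"jaw":0},{"dr":[0,0,0],"xyz":[2,0,7],"jaw":0},{"dr":[0,0,0],"xyz":[2,0,7],"jaw":0},{"dr":[0,0,0],"xyz":[0,0,0],"jaw":0}]'
python3 - <<'E'
from h import *
to(-33.8,0,89)
a,_=optics.camera('scene');w,_=optics.camera('wrist')
save('p3',np.hstack([cv2.resize(a[100:320,200:440],(480,440)),cv2.copyMakeBorder(cv2.resize(w,(480,360)),0,80,0,0,0)]),.8)
E
```

```text
time: 5.28
tcp_pos: [0.5162, -0.0497, 0.0924]
tcp_rot: [-2.607, -0.688, -1.268]
ft_force: [-0.3, -0.0, -0.2]
opening: -0.004
t 5.275 carrier-frame tcp mm [-43.2   0.7  92.4] tool x [0.63 0.04 0.78] y [ 0.   -1.    0.05] z [ 0.78 -0.03 -0.63] F [-0.3  0.1 -0.2] q [-0.69 -0.55 -0.93  0.71  0.78  2.14]
tool shift to (-33.8, 0, 89) [3.2 0.5 9.5]
```

View pics/p3.png

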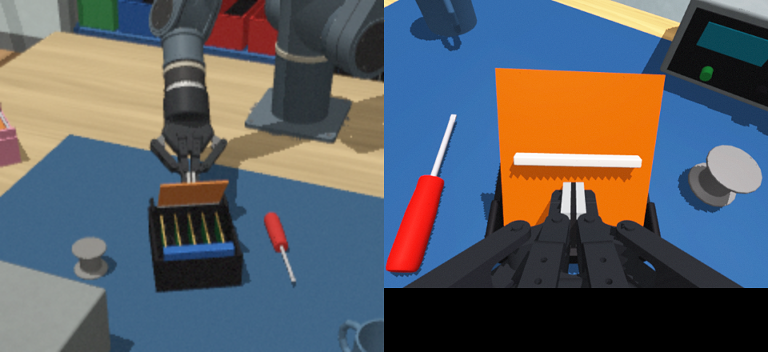

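The flap is at about 50°, with the fingertip on the hinge side of the rib (wrist view: tip at (573,187), rib at (577,160)). I continue folding.

```bash
python3 -m creep '[{"dr":[0,0,0],"xyz":[1.5,0,5],"jaw":0},{"dr":[0,0,0],"xyz":[1.5,0,5],"jaw":0},{"dr":[0,0,0],"xyz":[0.7,0,5],"jaw":0},{"dr":[0,0,0],"xyz":[0.7,0,5],"jaw":0},{"dr":[0,0,0],"xyz":[-0.5,0,4],"jaw":0},{"dr":[0,0,0],"xyz":[0,0,0],"jaw":0}]'
python3 - <<'E'
from h import *
to(-17,0,74)
E
```

```text
time: 6.12
tcp_pos: [0.5367, -0.0406, 0.0807]
tcp_rot: [-2.607, -0.687, -1.271]
ft_force: [-0.6, -0.9, 0.6]
opening: -0.0
t 6.125 carrier-frame tcp mm [-20.8  -0.9  80.7] tool x [0.63 0.04 0.78] y [ 0.   -1.    0.06] z [ 0.78 -0.03 -0.63] F [-1.  -0.5  0.6] q [-0.63 -0.5  -0.93  0.6   0.76  2.21]
tool shift to (-17, 0, 74) [-2.8 -1.3  7.2]
```

```bash
python3 -m creep '[{"dr":[0,-8,0],"xyz":[-3,0,2],"jaw":0},{"dr":[0,-8,0],"xyz":[-2.6,0,2.4],"jaw":0},{"dr":[0,-8,0],"xyz":[-2.2,0,2.6],"jaw":0},{"dr":[0,0,0],"xyz":[0,0,0],"jaw":0}]'
python3 - <<'E'
from h import *
to(-22,0,70)
w,_=optics.camera('wrist')
save('p4',w)
E
```

```text
time: 6.62
tcp_pos: [0.5379, -0.0403, 0.0717]
tcp_rot: [-2.902, -0.747, -0.716]
ft_force: [2.0, -0.6, 1.8]
opening: -0.001
t 6.625 carrier-frame tcp mm [-19.7  -1.2  71.7] tool x [0.89 0.03 0.45] y [ 0.   -1.    0.06] z [ 0.45 -0.05 -0.89] F [ 1.5 -1.4  1.8] q [-0.39 -0.3  -0.62  0.9   0.32  2.31]
tool shift to (-22, 0, 70) [-2.8 -1.3  0.4]
```

View pics/p4.png

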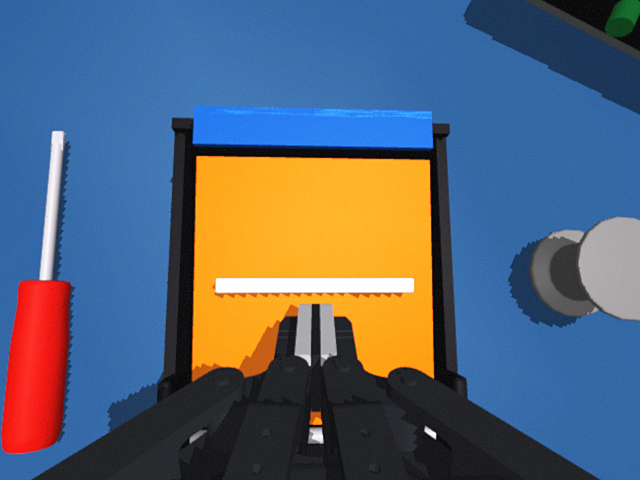

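The flap is nearly flat: its free edge is at row 157, short of the lip edge at row 149, with the tip at row 304 just behind the rib at row 290. I press it fully down.

```bash
python3 -m creep '[{"dr":[0,0,0],"xyz":[-0.8,0,1.4],"jaw":0},{"dr":[0,0,0],"xyz":[0,0,0.4],"jaw":0}]'
python3 -c "
from h import *
to(-19,0,70)"
```

```text
time: 6.92
tcp_pos: [0.5371, -0.0406, 0.0689]
tcp_rot: [-2.899, -0.743, -0.722]
ft_force: [1.3, 1.1, 3.7]
opening: -0.001
t 6.925 carrier-frame tcp mm [-20.5  -1.1  68.9] tool x [0.89 0.02 0.46] y [ 0.   -1.    0.05] z [ 0.46 -0.05 -0.89] F [1.7 0.4 3.7] q [-0.39 -0.3  -0.63  0.89  0.33  2.31]
tool shift to (-19, 0, 70) [ 1.9 -1.  -0.4]
```

```bash
python3 -m creep '[{"dr":[0,0,0],"xyz":[-0.3,0,0.5],"jaw":0}]'; python3 -c "
from h import *
st()"; python3 -m creep '[{"dr":[0,0,0],"xyz":[1.8,0,1],"jaw":0},{"dr":[0,0,0],"xyz":[1.8,0,1.1],"jaw":0}]'
python3 -c "
from h import *
to(-10,0,68.5)"
```

```text
time: 7.05
tcp_pos: [0.5371, -0.0406, 0.0687]
tcp_rot: [-2.898, -0.742, -0.725]
ft_force: [1.2, 1.5, 6.2]
opening: -0.004
t 7.05 carrier-frame tcp mm [-20.5  -1.1  68.7] tool x [0.89 0.02 0.46] y [-0.   -1.    0.05] z [ 0.46 -0.05 -0.89] F [1.8 0.8 6.2] q [-0.39 -0.3  -0.63  0.89  0.33  2.31]
time: 7.3
tcp_pos: [0.5392, -0.0397, 0.0684]
tcp_rot: [-2.9, -0.738, -0.723]
ft_force: [-3.2, -1.1, 7.8]
opening: -0.0
t 7.3 carrier-frame tcp mm [-18.2  -1.2  68.4] tool x [0.89 0.02 0.46] y [-0.   -1.    0.05] z [ 0.46 -0.05 -0.89] F [-3.4  0.5  7.8] q [-0.39 -0.3  -0.63  0.89  0.33  2.31]
tool shift to (-10, 0, 68.5) [ 7.4 -1.3  3.7]
```

```bash
python3 -m creep '[{"dr":[0,0,0],"xyz":[2.3,0,1.0],"jaw":0},{"dr":[0,0,0],"xyz":[2.3,0,1.0],"jaw":0}]'
python3 -c "
from h import *
to(-10,0,68.5)"
```

```text
time: 7.55
tcp_pos: [0.5417, -0.0383, 0.0685]
tcp_rot: [-2.903, -0.734, -0.719]
ft_force: [-3.7, -0.7, 6.3]
opening: -0.002
t 7.55 carrier-frame tcp mm [-15.4  -1.2  68.5] tool x [0.89 0.02 0.45] y [-0.01 -1.    0.05] z [ 0.45 -0.05 -0.89] F [-3.6  1.1  6.3] q [-0.38 -0.29 -0.62  0.89  0.32  2.32]
tool shift to (-10, 0, 68.5) [ 4.8 -1.3  2.4]
```

```bash
python3 -m creep '[{"dr":[0,0,0],"xyz":[2.5,0,1.1],"jaw":0},{"dr":[0,0,0],"xyz":[2.5,0,1.1],"jaw":0},{"dr":[0,0,0],"xyz":[2.5,0,1.1],"jaw":0}]'
python3 - <<'E'
from h import *
to(-10,0,68.5)
w,_=optics.camera('wrist')
save('p5',w[60:360,120:520],1.5)
E
```

```text
time: 7.92
tcp_pos: [0.5461, -0.036, 0.0685]
tcp_rot: [-2.906, -0.728, -0.712]
ft_force: [-2.4, -0.3, 6.9]
opening: 0.002
t 7.925 carrier-frame tcp mm [-10.5  -1.3  68.5] tool x [0.89 0.01 0.45] y [-0.01 -1.    0.05] z [ 0.45 -0.05 -0.89] F [-2.2  0.9  6.9] q [-0.37 -0.28 -0.61  0.88  0.31  2.34]
tool shift to (-10, 0, 68.5) [ 0.4 -1.3  0.1]
```

View pics/p5.png

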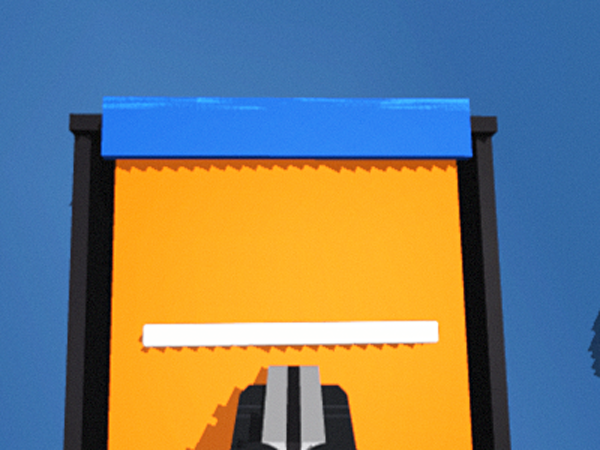

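The edge is just going under the lip (row 158), but the tip is still about 5 mm behind the rib (rows 366 and 347), so friction is dragging the flap. I ease the pressure so the tip slides up to the rib and pushes it.

```bash
python3 -m creep '[{"dr":[0,0,0],"xyz":[2.2,0,0.5],"jaw":0},{"dr":[0,0,0],"xyz":[2.3,0,1.0],"jaw":0}]'
python3 -c "
from h import *
st()";python3 -m creep '[{"dr":[0,0,0],"xyz":[2.3,0,1.0],"jaw":0}]'
python3 -c "
from h import *
st()"
```

```text
time: 8.22
tcp_pos: [0.5481, -0.035, 0.0684]
tcp_rot: [-2.909, -0.723, -0.707]
ft_force: [-3.5, -0.6, 7.1]
opening: 0.002
t 8.225 carrier-frame tcp mm [-8.2 -1.3 68.4] tool x [0.89 0.01 0.45] y [-0.01 -1.    0.05] z [ 0.45 -0.05 -0.89] F [-3.4  1.1  7.1] q [-0.36 -0.27 -0.6   0.89  0.31  2.35]
time: 8.35
tcp_pos: [0.5493, -0.0343, 0.0684]
tcp_rot: [-2.911, -0.721, -0.705]
ft_force: [-3.7, 0.1, 5.5]
opening: -0.002
t 8.35 carrier-frame tcp mm [-6.8 -1.3 68.4] tool x [0.89 0.01 0.45] y [-0.01 -1.    0.05] z [ 0.45 -0.05 -0.89] F [-3.2  1.8  5.5] q [-0.36 -0.27 -0.6   0.88  0.31  2.35]
```

```bash
python3 -m creep '[{"dr":[0,0,0],"xyz":[1.2,0,-0.3],"jaw":0}]'
python3 -c "
from h import *
st()";python3 -m creep '[{"dr":[0,0,0],"xyz":[2.6,0,0.6],"jaw":0}]'
python3 -c "
from h import *
st()";python3 -m creep '[{"dr":[0,0,0],"xyz":[2.4,0,0.9],"jaw":0}]'
python3 - <<'E'
from h import *
st()
w,_=optics.camera('wrist')
save('p6',w[60:360,120:520],1.5)
E
```

```text
time: 8.48
tcp_pos: [0.5493, -0.0342, 0.0688]
tcp_rot: [-2.912, -0.72, -0.703]
ft_force: [-0.9, -0.2, 3.2]
opening: 0.003
t 8.475 carrier-frame tcp mm [-6.8 -1.2 68.8] tool x [0.9  0.01 0.45] y [-0.02 -1.    0.05] z [ 0.45 -0.05 -0.89] F [-0.9  0.2  3.2] q [-0.36 -0.27 -0.6   0.89  0.31  2.35]
time: 8.6
tcp_pos: [0.5504, -0.0337, 0.0686]
tcp_rot: [-2.913, -0.717, -0.699]
ft_force: [-2.7, -0.9, 5.4]
opening: -0.003
t 8.6 carrier-frame tcp mm [-5.5 -1.2 68.6] tool x [0.9  0.01 0.44] y [-0.02 -1.    0.05] z [ 0.44 -0.05 -0.9 ] F [-2.8  0.4  5.4] q [-0.36 -0.26 -0.59  0.89  0.3   2.36]
time: 8.72
tcp_pos: [0.552, -0.0328, 0.0685]
tcp_rot: [-2.914, -0.716, -0.698]
ft_force: [-2.5, -1.3, 6.2]
opening: 0.005
t 8.725 carrier-frame tcp mm [-3.7 -1.2 68.5] tool x [0.9  0.   0.44] y [-0.02 -1.    0.05] z [ 0.44 -0.05 -0.9 ] F [-2.9  0.   6.2] q [-0.35 -0.26 -0.59  0.89  0.3   2.36]
```

View pics/p6.png

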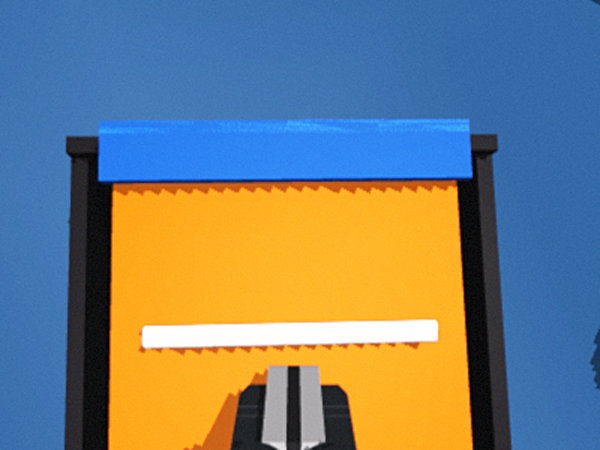

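```bash
python3 -m creep '[{"dr":[0,0,0],"xyz":[0.4,0,-0.8],"jaw":0},{"dr":[0,0,0],"xyz":[2.4,0,0.9],"jaw":0}]'
python3 -c "
from h import *
st()";python3 -m creep '[{"dr":[0,0,0],"xyz":[2.5,0,0.8],"jaw":0}]'
python3 -c "
from h import *
st()";python3 -m creep '[{"dr":[0,0,0],"xyz":[2.5,0,0.9],"jaw":0}]'
python3 - <<'E'
from h import *
st()
E
```

```text
time: 9.02
tcp_pos: [0.5536, -0.0318, 0.0686]
tcp_rot: [-2.916, -0.715, -0.694]
ft_force: [-3.1, -1.8, 5.0]
opening: -0.001
t 9.025 carrier-frame tcp mm [-1.8 -1.1 68.6] tool x [0.9  0.   0.44] y [-0.02 -1.    0.05] z [ 0.44 -0.05 -0.9 ] F [-3.6 -0.1  5. ] q [-0.35 -0.25 -0.58  0.89  0.3   2.37]
time: 9.15
tcp_pos: [0.5556, -0.0307, 0.0686]
tcp_rot: [-2.916, -0.714, -0.693]
ft_force: [-2.9, -0.6, 4.0]
opening: 0.004
t 9.15 carrier-frame tcp mm [ 0.5 -1.1 68.6] tool x [0.9  0.   0.44] y [-0.02 -1.    0.05] z [ 0.44 -0.05 -0.9 ] F [-2.9  0.8  4. ] q [-0.34 -0.25 -0.58  0.88  0.29  2.37]
time: 9.28
tcp_pos: [0.5579, -0.0294, 0.0687]
tcp_rot: [-2.916, -0.714, -0.692]
ft_force: [-1.7, -1.4, 4.0]
opening: -0.002
t 9.275 carrier-frame tcp mm [ 3.1 -1.  68.7] tool x [0.9  0.   0.44] y [-0.02 -1.    0.05] z [ 0.44 -0.05 -0.9 ] F [-2.2 -0.4  4. ] q [-0.34 -0.24 -0.57  0.88  0.29  2.38]
```

```bash
python3 - <<'E'
from h import *
w,d=optics.camera('wrist')
save('p7',w[60:360,120:520],1.5)
P=C.inv().apply(cloud('wrist',d).reshape(-1,3)-O).reshape(480,640,3)*1000
h=cv2.cvtColor(w,cv2.COLOR_RGB2HSV)
u=300
for u in(250,390):
  col=P[:,u];wh=(h[:,u,1]<60)&(h[:,u,2]>200)&(np.abs(col[:,2]-73)<8);bl=(h[:,u,0]>95)&(h[:,u,0]<125)&(np.abs(col[:,2]-72)<8);og=(h[:,u,0]<22)&(h[:,u,1]>150)
  for n,m in(('rib',wh),('lip',bl),('or',og)): print(n,np.round(col[m][[0,-1]],1).tolist() if m.any() else None)
E
```

```text
rib [[16.9, 24.8, 73.9], [10.7, 25.7, 65.6]]
lip [[72.4, 24.7, 74.1], [16.5, 24.9, 72.7]]
or [[56.7, 25.7, 65.5], [-8.8, 20.8, 108.5]]
rib [[17.0, -31.5, 73.9], [11.1, -33.2, 65.6]]
lip [[72.8, -34.0, 73.6], [56.3, -34.1, 70.3]]
or [[57.0, -35.2, 65.8], [-6.8, -20.3, 117.2]]
```

View pics/p7.png

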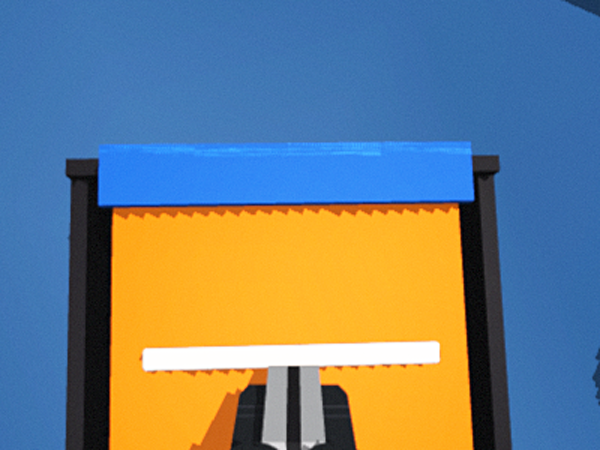

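The tip now meets the rib (rows 366 and 370). The rib's hinge-side face is at carrier x≈11 mm, so the slide is about 18 of 20 mm. The carrier has not moved. I push on the rib up to the stop.

```bash
for i in 1; do python3 -m creep '[{"dr":[0,0,0],"xyz":[2.0,0,0.9],"jaw":0}]'
python3 -c "
from h import *
st()"; done; python3 -m creep '[{"dr":[0,0,0],"xyz":[2.0,0,0.9],"jaw":0}]'
python3 -c "
from h import *
st()"
```

```text
time: 9.45
tcp_pos: [0.5586, -0.0292, 0.068]
tcp_rot: [-2.92, -0.712, -0.686]
ft_force: [-13.0, -5.0, 8.8]
opening: -0.001
t 9.45 carrier-frame tcp mm [ 3.8 -1.2 68. ] tool x [0.9  0.   0.43] y [-0.02 -1.    0.05] z [ 0.43 -0.05 -0.9 ] F [-13.9   1.7   8.8] q [-0.34 -0.24 -0.57  0.88  0.29  2.38]
time: 9.57
tcp_pos: [0.5587, -0.0292, 0.0678]
tcp_rot: [-2.924, -0.71, -0.678]
ft_force: [-16.6, -5.6, 15.0]
opening: -0.002
t 9.575 carrier-frame tcp mm [ 3.9 -1.2 67.8] tool x [ 0.9  -0.    0.43] y [-0.02 -1.    0.05] z [ 0.43 -0.05 -0.9 ] F [-17.3   2.8  15. ] q [-0.33 -0.23 -0.57  0.89  0.28  2.38]
```

That is the stop: the force rose with no further motion. I back off at once and then lift clear.

```bash
python3 -m creep '[{"dr":[0,0,0],"xyz":[-1.5,0,-0.7],"jaw":0},{"dr":[0,0,0],"xyz":[-1,0,-3],"jaw":0},{"dr":[0,0,0],"xyz":[0,0,-12],"jaw":0},{"dr":[0,0,0],"xyz":[0,0,-30],"jaw":0},{"dr":[0,0,0],"xyz":[0,0,-40],"jaw":0},{"dr":[0,0,0],"xyz":[0,0,0],"jaw":0},{"dr":[0,0,0],"xyz":[0,0,0],"jaw":0}]'
python3 - <<'E'
from h import *
st()
w,d=optics.camera('wrist');a,_=optics.camera('scene')
save('p8',np.hstack([cv2.resize(a[100:320,200:440],(480,440)),cv2.copyMakeBorder(cv2.resize(w,(480,360)),0,80,0,0,0)]),.8)
P=C.inv().apply(cloud('wrist',d).reshape(-1,3)-O).reshape(480,640,3)*1000
h=cv2.cvtColor(w,cv2.COLOR_RGB2HSV)
for n,m in(('rib',(h[...,1]<60)&(h[...,2]>200)&(np.abs(P[...,1])<38)&(np.abs(P[...,2]-73)<9)&(np.abs(P[...,0]-10)<25)),('lip',(h[...,0]>95)&(h[...,0]<125)&(np.abs(P[...,2]-73)<5)&(P[...,0]>40)&(P[...,0]<90)&(np.abs(P[...,1])<60)),('flap',(h[...,0]>5)&(h[...,0]<22)&(h[...,1]>150)&(np.abs(P[...,2]-66)<12)&(np.abs(P[...,1])<48))):
  Q=P[m];print(n,len(Q),np.round(np.percentile(Q,[2,50,98],axis=0),1).tolist())
for q in('carrier','lip_edge'):
  optics.camera('top')
  for r in finder.place_of('top',q):print(q,r['score'],np.round(r['position'],3))
E
```

```text
time: 10.45
tcp_pos: [0.519, -0.0424, 0.1443]
tcp_rot: [-2.92, -0.711, -0.672]
ft_force: [-1.1, -0.6, -0.3]
opening: -0.001
t 10.45 carrier-frame tcp mm [-37.3   5.8 144.3] tool x [ 0.9  -0.    0.43] y [-0.02 -1.    0.04] z [ 0.43 -0.05 -0.9 ] F [-1.3  0.  -0.3] q [-0.4  -0.37 -0.51  1.1   0.31  2.32]
rib 1281 [[11.1, -36.6, 73.4], [13.8, 0.1, 75.7], [16.7, 36.3, 77.0]]
lip 4718 [[56.4, -50.9, 71.2], [64.4, -0.1, 73.1], [73.1, 49.0, 74.5]]
flap 18352 [[-40.1, -46.3, 65.1], [0.1, 8.0, 67.4], [54.4, 46.6, 70.0]]
carrier 0.9 [ 0.551 -0.036  0.003]
carrier 0.76 [ 0.407 -0.551  0.004]
lip_edge 0.89 [ 0.602 -0.006  0.068]
lip_edge 0.79 [ 0.449 -0.59   0.069]
```

View pics/p8.png

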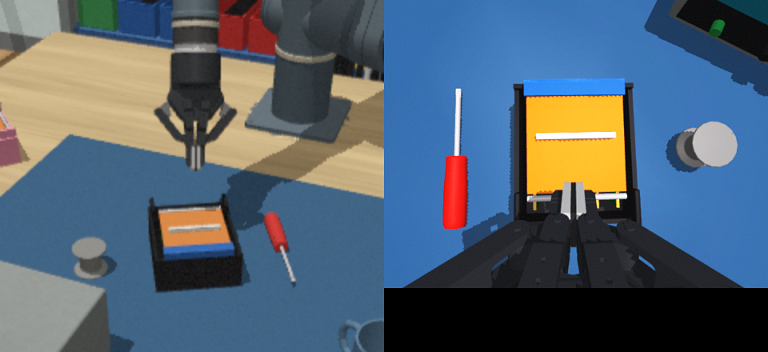

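The flap is held under the lip with the robot clear. One finer check of the slide against the lip before I hand in.

```bash
python3 - <<'E'
from h import *
w,d=optics.camera('wrist')
P=C.inv().apply(cloud('wrist',d).reshape(-1,3)-O).reshape(480,640,3)*1000
h=cv2.cvtColor(w,cv2.COLOR_RGB2HSV);r=[]
for u in list(range(265,300,3))+list(range(330,375,3)):
  c=P[:,u];wh=(h[:,u,1]<60)&(h[:,u,2]>200)&(np.abs(c[:,2]-75)<5)&(np.abs(c[:,0]-12)<12);bl=(h[:,u,0]>95)&(h[:,u,0]<125)&(np.abs(c[:,2]-73)<5)&(c[:,0]>50)&(c[:,0]<80)
  og=(h[:,u,0]>5)&(h[:,u,0]<22)&(h[:,u,1]>150)&(c[:,0]<60)&(c[:,2]<80)
  if wh.any()and bl.any(): r.append([c[wh,0].max(),c[bl,0].min(),c[og,0].max(),c[og,0].min()])
r=np.array(r);print(len(r),'rib far top, lip edge, flap far/near visible',np.round(np.median(r,0),1),'gap',np.round(np.median(r[:,1]-r[:,0]),1))
E
```

```text
27 rib far top, lip edge, flap far/near visible [ 16.2  56.1  55.6 -42.6] gap 39.9
```

```bash
python3 - <<'E'
from h import *
a,d=optics.camera('scene');P=cloud('scene',d);h=cv2.cvtColor(a,cv2.COLOR_RGB2HSV)
b=(d>0)&(np.hypot(P[...,0]-.55,P[...,1]+.035)<.13)&(h[...,0]>95)&(h[...,0]<125)&(h[...,1]>120)&(P[...,2]>.062)&(P[...,2]<.08)
print(b.sum(),P[b].mean(0).round(4))
sign_off()
E
```

```text
345 [0.6146 0.0028 0.0708]
the job is handed in; nothing more can be done
```

I closed the carrier and handed the job in after about 11 s of robot time. The black carrier's orange flap is folded flat and held under the blue lip, and the robot is touching nothing. I left the pink look-alike alone.

**How it went:** I folded the flap with the shut fingertip on the hinge side of the rib, pressed it flat, and slid it forward until it hit the stop. I then backed off and lifted clear.

**Last checks:**
- **Flap:** after release it stayed down under the lip. The gap from rib to lip measured 39.9 mm, against about 39.3 mm when fully forward. That puts the slide at about 19.4 of 20 mm, which is within one pixel of full.
- **Carrier:** the lip's position in the scene camera matched the start to within 1 mm: (0.6146, 0.0028) m against (0.6144, 0.0023) m. The top-camera network put the carrier about 3 mm away from its first reading, which is within that network's error.

**What did not go as planned:**
- **Friction instead of rib:** friction under the pressed tip carried the flap for most of the slide. The tip met the rib only for roughly the last 2 mm.
- **Push force:** the push against the stop peaked at about 17 N sideways, above the 8 N that can shift the carrier. The tip moved only 0.1 mm and the carrier did not measurably shift.

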